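Find the fuller paint jar and hold it over the mixing cup

TASK

Turn the blue mixing cup mouth-up on the white palette and let go of it. Then lift the yellow-lidded jar clear of the cork mat, hold it a moment to feel its weight and stand it back on the mat, and do the same with the blue-lidded jar, which you need not put back if it is the one to keep; finally hold the heavier of the two upright and still about 5 cm above the mouth of the cup, and finish holding it there, with the lighter jar left standing on the mat. Keep both jars upright all the while, do not lift the two together, and leave the other things on the table where they are.

Things in the scene. Friction and masses are not known exactly. Their poses are not given: they have to be found in the camera images.
- palette: white flat slab, 240 x 240 mm, 6 mm thick, fixed; origin at the centre of its underside on the table, its x and y along its sides, z up
- mat: cork mat, 130 (its x) x 270 (its y) mm, 6 mm thick, fixed; origin at the centre of its underside on the table; the two jars stand on it side by side along its y, about 130 mm apart
- cup: blue rigid eight-sided mixing cup, 50 mm across flats (flats 21 mm wide), 60 mm high, walls 3 mm, bottom 4 mm, 60 g. Origin at the centre of its open mouth; its z axis runs from the mouth to the closed bottom, x is square to a flat. Starts mouth-down on the palette (z up), must end mouth-up. Lies steadily on any flat, rocks flat when let go within 25 degrees of one
- cup_base (a point): centre of the outside of the cup's closed bottom, 60 mm from the mouth along the cup's z
- jar_yellow: round closed straight-sided white jar with a yellow lid, 58 mm across, 85 mm high (lid the top 14 mm, 57 mm across); it holds solid paint cakes and cannot be seen into. Weighs 0.16 to 0.21 kg if nearly used up, 0.37 to 0.47 kg if full: either may be the full one. Origin at the centre of its underside, z up
- jar_blue: the same jar with a blue lid; of the two jars one is full and the other nearly used up
- brush: a flat paint brush about 200 mm long lying along x in the middle of the table; leave it where it is
- tape: a yellow roll of tape lying flat, 90 mm across, 24 mm high; leave it where it is
- pot_red: a small closed red pot with a black cap, 48 mm across, 50 mm high, in the middle near the robot; leave it where it is
- pot_green: a small closed green pot with a black cap, 48 mm across, 50 mm high, at the back; leave it where it is
- roller: a hand roller (brayer) with a black handle, lying, about 175 mm long, 40 mm high, on the left; leave it where it is
- bowl: an empty orange bowl, 110 mm across, 50 mm high, on the right; leave it where it is

How it is judged (in metres and radians):
On the way, in this order (a step that is already met when the one before it is completed fails the run):
1. the cup stands mouth-up on the palette, released (angle between cup's own z axis and vertical above 3 rad and contact force between cup and palette above 0.2 N and contact force between cup and the fingers below 0.1 N and linear speed of cup below 0.03 m/s and x of cup in the frame of palette between -0.12 and 0.12 m and y of cup in the frame of palette between -0.12 and 0.12 m), for 0.2 s.
2. the yellow-lidded jar is held clear of the mat while the blue-lidded one stands on it (height (world z) of jar_yellow above 0.025 m and angle between jar_yellow's own z axis and vertical below 0.35 rad and contact force between jar_yellow and the fingers above 1 N and contact force between jar_yellow and mat below 0.05 N and angle between jar_blue's own z axis and vertical below 0.12 rad and contact force between jar_blue and mat above 0.5 N and contact force between jar_blue and the fingers below 0.1 N and linear speed of jar_blue below 0.03 m/s), for 0.3 s.
3. the blue-lidded jar is held clear of the mat while the yellow-lidded one is back on it, released (height (world z) of jar_blue above 0.025 m and angle between jar_blue's own z axis and vertical below 0.35 rad and contact force between jar_blue and the fingers above 1 N and contact force between jar_blue and mat below 0.05 N and angle between jar_yellow's own z axis and vertical below 0.12 rad and contact force between jar_yellow and mat above 0.5 N and contact force between jar_yellow and the fingers below 0.1 N and linear speed of jar_yellow below 0.03 m/s), for 0.3 s.
At the end, for the whole second after the job is handed in: Cup mouth-up on the palette (10 degrees), untouched. The heavier jar held still over it by the fingers only: centres within 30 mm, underside 1 to 12 cm above the rim, upright within 11 degrees. The lighter jar (under 2.8 N) stands released on the mat (all of step 1 and ((horizontal distance between jar_yellow and cup below 0.03 m and height (world z) of jar_yellow between 0.076 and 0.19 m and angle between jar_yellow's own z axis and vertical below 0.2 rad and linear speed of each of jar_yellow, jar_blue below 0.03 m/s and contact force between jar_yellow and the fingers above 1 N and contact force between jar_yellow and cup below 0.05 N and contact force between jar_yellow and mat below 0.05 N and contact force between jar_yellow and jar_blue below 0.05 N and angle between jar_blue's own z axis and vertical below 0.12 rad and contact force between jar_blue and mat between 0.5 and 2.8 N and contact force between jar_blue and the fingers below 0.1 N) or (horizontal distance between jar_blue and cup below 0.03 m and height (world z) of jar_blue between 0.076 and 0.19 m and angle between jar_blue's own z axis and vertical below 0.2 rad and linear speed of each of jar_blue, jar_yellow below 0.03 m/s and contact force between jar_blue and the fingers above 1 N and contact force between jar_blue and cup below 0.05 N and contact force between jar_blue and mat below 0.05 N and contact force between jar_blue and jar_yellow below 0.05 N and angle between jar_yellow's own z axis and vertical below 0.12 rad and contact force between jar_yellow and mat between 0.5 and 2.8 N and contact force between jar_yellow and the fingers below 0.1 N))); the arm keeps its last pose, push and grip.
It fails at once if a jar tipped by more than 35 degrees (angle between any of jar_yellow, jar_blue's own z axis and vertical above 0.6 rad).
It fails at once if both jars lifted together (height (world z) of each of jar_yellow, jar_blue above 0.025 m).
It fails at once if another thing on the table moved by more than 4 cm (distance of any of brush, tape, pot_red, pot_green, roller, bowl from where it was at the start of the episode above 0.04 m).
It also fails if it takes over 72 s, if anything falls off the work surface, if the arm or the gripper's body presses on something with over 40 N, if the wrist force passes 120 N, or if a joint passes its speed limit or range.

ROBOT

A 6-joint arm with a two-finger parallel gripper is mounted at the origin on the work surface. World frame = base frame: x ahead of the robot, y to its left, z up, the work surface at z = 0. Lengths are in mm, angles in rad, forces in N, time in s.
With the tool pointing down it reaches from about 325 to 850 mm from the base axis. Payload 4.4 kg.
Tool frame: the origin (TCP) lies at the very end of the fingers, on their centre line; the grasp point (between the pads) lies 19 mm behind it (ctrl.grasp_offset is the distance from the TCP to the grasp point, in mm); z points along the fingers, y is the line along which they close (so a half turn about z gives the same grasp; the last joint's range is limited). The gripper opens to 94 mm and grips with 3 to 60 N. Pads are 16 mm wide; open, the fingers measure 119 mm over their backs; the gripper's body (75 mm by 177 mm) begins 78 mm behind the grasp point.
Start: joints at [-1.407, 0.207, 1.542, -0, 1.393, -0.15], TCP at [177.476, -546.927, 205.447] pointing down, gripper open.
Joint ranges: [-2.73, 2.73], [-0.86, 2.22], [0.23, 2.46], [-1.11, 4.25], [0.08, 2.63], [-2.82, 2.82]. Speed limits (rad/s): [2.79, 2.79, 3.14, 3.14, 3.14, 3.14].

INTERFACE

Orientations are given as a 3x3 rotation matrix whose columns are the frame's x, y, z axes.
In Python, from station import readout, eyes, job, spot_in, trace, ctrl gives the robot as it stands.
- The arm moves only by the shell command python3 -m handwheel 'ROWS'. ROWS is a JSON object of lists of equal length, an entry for each row: "dp": the shift along the world's x, y, z in mm, a list of three; "dr": the turn, a rotation vector about the world's x, y, z in degrees, a list of three; "gripper": the opening, from 0 (shut) to 1 (fully open). A call has 1 to 12 rows; each row is the pose to reach, as a shift and turn from the pose commanded when the call began; what a row does not reach only later rows make up. A row lasts 1/10 s, in which the tool goes at most 50 mm and 8.59 degrees, less where a joint would pass 70% of its speed; a pose out of reach is approached as far as the arm can. A call with a gripper value outside its range is refused whole. The fingers move at their own pace and stop on an object; the grip force is fixed at half the most. Time passes only in rows, so rows that repeat a pose let the fingers close. It gives the time, the measured TCP pose, the force, the opening and the grip force at its end, in the units of the state.
- readout.get_state(): the state, without advancing time (a new reading comes with each control period).
- eyes.get_image(name): name is "side" or "top"; returns a dict with "image" (400x640x3 uint8, red, green, blue), "z_map" (400x640 float32, mm along the optical axis (not along the pixel's ray), 0 where there is no reading), "K" (3x3 intrinsics, pixels), "distortion" ([k1, k2, p1, p2, k3] as OpenCV has them; the pictures are not rectified), "position" and "rotation" of the camera in the world. Camera axes: x right, y down, z forward; pixel columns grow to the right and rows downward; lengths in mm; the calibration is good to about 2 mm. A picture is of the moment at which its call begins.
- job.finish_job(): hands the job in; it is judged then, once.
Trained networks look in the newest picture that a camera, given by its name, has taken for a name from the list of things; names that differ only in an ending like _2 or _b are one class to them, and where a whole thing is asked for, a point or a joint stands for the part that bears it (a point fixed in the world has none). Each returns a list of dicts, best first, with "conf" (0 to 1); they miss things now and then, are a little off and sometimes report something else, mostly with a low value. They report only what shows in the picture. A call takes as long as a camera call.
- spot_in(query, camera): "rect" ([left, top, width, height] as shares, 0 to 1, of the picture: columns of its width, rows of its height, round what is visible of it).
- trace(query, camera): "pixels" (400x640 bool, what is visible of it) and "rect" ([left, top, width, height] as shares, 0 to 1, of the picture: columns of its width, rows of its height, round what is visible of it).
The state is a dict: "time": time; "joint_pos": joint angles; "qd": joint speeds; "joint_torque": joint torques, N m; "position": TCP position; "tcp_rot": TCP orientation; "force": force on the tool from outside, world axes, zero at the start; "torque": the same for the moment, N m; "width": finger opening in mm; "grip_force": force on a finger pad.
Only numpy, scipy, OpenCV 4.12 (cv2) and the standard library are available. Lean on these libraries where they do the work, as an engineer would, in place of code of your own. Each camera call takes 0.05 s, during which the arm holds its last target. There are 200 camera calls.

## Working session

There is one attempt and no reset: what is moved stays moved. The work goes in short steps, Python scripts to look and compute and a shell command to move; the robot and the scene stay as the last step left them, time stands still between calls to the robot, and variables do not carry over. Pictures are saved under pics/ and viewed, at most 10 in all, crops included, and the job is handed in when it is done.

```bash
mkdir -p pics; ls
cat > h.py <<'E'
import numpy as np, cv2
from station import readout, eyes, job, spot_in, trace, ctrl
def cloud(im, mask):
    z=im["z_map"]; m=mask&(z>0); v,u=np.nonzero(m)
    p=cv2.undistortPoints(np.c_[u,v].astype(np.float64)[:,None],np.array(im["K"],float),np.array(im["distortion"],float))[:,0]
    d=z[v,u][:,None]
    return (np.c_[p,np.ones(len(p))]*d)@np.array(im["rotation"]).T+np.array(im["position"])
def save(im,name): cv2.imwrite("pics/"+name,im["image"][:,:,::-1])
E
python3 - <<'E'
from h import *
s=readout.get_state(); print({k:np.round(v,3).tolist() for k,v in s.items()}, ctrl.grasp_offset)
for c in("top","side"):
    im=eyes.get_image(c); save(im,c+"0.png"); print(c,np.round(im["position"]),np.round(im["rotation"],2).tolist())
    for q in("cup","jar_yellow","jar_blue","palette","mat","brush","tape","pot_red","pot_green","roller","bowl"):
        r=trace(q,c)
        for t in r[:2]:
            if t["conf"]<.3: continue
            P=cloud(im,t["pixels"]); 
            if len(P)<10: continue
            print(q,round(t["conf"],2),len(P),"lo",np.percentile(P,2,axis=0).round(),"hi",np.percentile(P,98,axis=0).round())
E
```

```text
pics
{'time': 0.0, 'joint_pos': [-1.407, 0.207, 1.543, -0.0, 1.394, -0.15], 'qd': [0.001, -0.002, -0.0, 0.002, 0.002, -0.001], 'joint_torque': [0.0, -37.088, -28.142, 0.07, 0.036, -0.0], 'position': [177.343, -546.14, 204.329], 'tcp_rot': [[0.951, 0.309, -0.0], [0.309, -0.951, 0.002], [0.0, -0.002, -1.0]], 'force': [0.018, -0.04, -0.402], 'torque': [-0.002, -0.012, 0.001], 'grip_force': 0.0, 'width': 93.869} 18.8
top [ 558.    6. 1430.] [[0.03, -1.0, 0.04], [-1.0, -0.03, -0.03], [0.03, -0.03, -1.0]]
cup 0.72 200 lo [535. 210.  23.] hi [577. 258.  72.]
jar_blue 0.82 295 lo [ 494. -207.    5.] hi [ 549. -151.   96.]
palette 0.97 4496 lo [457. 109.  -1.] hi [686. 342.  12.]
mat 0.75 2162 lo [ 472. -380.   -1.] hi [ 595. -122.   12.]
mat 0.74 4581 lo [457. 108.  -1.] hi [688. 342.  12.]
brush 0.92 493 lo [492. -29.  10.] hi [681.  13.  24.]
tape 0.78 205 lo [733. -90.   8.] hi [818.  -4.  29.]
pot_green 0.48 242 lo [531. 210.   4.] hi [579. 265.  71.]
pot_green 0.46 165 lo [759. 122.   0.] hi [799. 168.  55.]
roller 0.98 711 lo [571. 429.  10.] hi [698. 606.  43.]
bowl 0.87 771 lo [ 556.
[... 246 characters left out ...]
]
jar_blue 0.68 501 lo [ 492. -199.   12.] hi [ 545. -146.   94.]
jar_blue 0.51 450 lo [531. 218.  15.] hi [578. 265.  69.]
palette 0.83 6326 lo [453. 113.   2.] hi [685. 345.  11.]
mat 0.74 1266 lo [ 468. -374.    2.] hi [ 593. -116.   11.]
brush 0.82 643 lo [491. -41.  -1.] hi [681.  17.  24.]
tape 0.79 389 lo [731. -85.   2.] hi [819.   1.  28.]
pot_red 0.78 325 lo [411.   1.   1.] hi [454.  45.  53.]
pot_red 0.6 527 lo [ 492. -202.    7.] hi [ 545. -146.   94.]
pot_green 0.62 295 lo [759. 128.   4.] hi [798. 170.  55.]
roller 0.76 1338 lo [565. 437.   8.] hi [695. 603.  42.]
bowl 0.74 559 lo [ 553. -518.    0.] hi [ 650. -415.   52.]
bowl 0.38 1293 lo [565. 436.   9.] hi [695. 604.  43.]
```

Run:
```python
from h import *
im=eyes.get_image("top"); t=trace("cup","top")[0]; P=cloud(im,t["pixels"])
T=P[P[:,2]>58]; print(len(T),T[:,:2].mean(0),np.median(T[:,2]),T.min(0),T.max(0))
g=trace("palette","top")[0]; G=cloud(im,g["pixels"]); print(cv2.minAreaRect(G[:,:2].astype(np.float32)))
imS=eyes.get_image("side"); tS=trace("cup","side")[0]; S=cloud(imS,tS["pixels"])
# side-camera wall points: normals by octagon fit
W=S[(S[:,2]>18)&(S[:,2]<58)]; TT=np.median(S[S[:,2]>62],axis=0); print("side top",TT,len(W))
from scipy.optimize import minimize
best=None
for a in range(-22,23,2):
    def f(p):
        A=np.deg2rad(p[2]+45*np.arange(8)); d=(W[:,:2]-p[:2])@np.array([np.cos(A),np.sin(A)])
        return np.abs(d.max(1)-25).mean()
    r=minimize(f,[555,240,a],method="Nelder-Mead")
    if best is None or r.fun<best.fun: best=r
    print(a,round(r.fun,2),r.x.round(1),end=" | ")
t=cv2.resize(im["image"],(640,400)); r=imS["image"]
def crop(i,m):
    v,u=np.nonzero(m); c=i[max(0,int(v.mean())-30):int(v.mean())+30,max(0,int(u.mean())-40):int(u.mean())+40]; return cv2.resize(c,(400,300),interpolation=cv2.INTER_CUBIC)
out=np.vstack([np.hstack([cv2.resize(im["image"],(400,250)),cv2.resize(imS["image"],(400,250))]),np.hstack([crop(im["image"],trace("cup","top")[0]["pixels"]),crop(imS["image"],tS["pixels"])])])
cv2.imwrite("pics/a.png",out[:,:,::-1])
```

```text
193 [554.73079556 235.78925508] 65.76283079022187 [529.165999   211.41883953  58.36611644] [579.11879849 263.03859615  72.93950406]
((572.2545776367188, 225.56776428222656), (237.96624755859375, 243.1908416748047), 0.5779142379760742)
side top [554.68833315 239.62316037  66.26374837] 155
-22 0.7 [556.3 238.5  -6.9] | -20 0.7 [556.3 238.5  -6.9] | -18 0.7 [556.3 238.5  -6.9] | -16 0.7 [556.3 238.5  -6.9] | -14 0.7 [556.3 238.5  -6.9] | -12 0.7 [556.3 238.5  -6.9] | -10 0.7 [556.3 238.5  -6.9] | -8 0.7 [556.3 238.5  -6.9] | -6 0.7 [556.3 238.5  -6.9] | -4 0.7 [556.3 238.5  -6.9] | -2 0.7 [556.3 238.5  -6.9] | 0 0.83 [556.3 238.4   0. ] | 2 0.7 [556.3 238.5  -6.9] | 4 0.7 [556.3 238.5  -6.9] | 6 0.7 [556.3 238.5  -6.9] | 8 0.7 [556.3 238.5  -6.9] | 10 0.7 [556.3 238.5  -6.9] | 12 0.7 [556.3 238.5  -6.9] | 14 0.7 [556.3 238.5  -6.9] | 16 0.7 [556.3 238.5  38.1] | 18 0.7 [556.3 238.5  38.1] | 20 0.7 [556.3 238.5  38.1] | 22 0.7 [556.3 238.5  38.1] |
```

View pics/a.png

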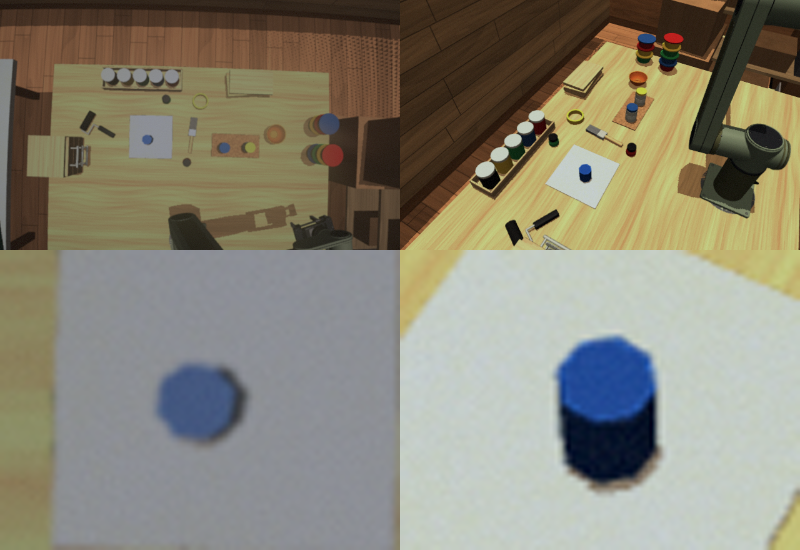

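```bash
python3 -m handwheel '{"dp":[[20,40,0],[40,82,0],[60,125,0],[80,166,0],[100,208,0],[120,250,0],[140,292,0],[161,334,0],[182,377,0],[203,420,0],[223,462,0],[244,506,0]],"dr":[[0,0,2],[0,0,4],[0,0,6],[0,0,8],[0,0,10],[0,0,12],[0,0,14],[0,0,16],[0,0,18],[0,0,20],[0,0,20],[0,0,20]],"gripper":[1,1,1,1,1,1,1,1,1,1,1,1]}'
```

```text
time: 2.7
position: [422.1, -39.2, 205.9]
tcp_rot: [[0.788, 0.615, 0.001], [0.615, -0.788, -0.001], [0.001, 0.001, -1.0]]
force: [0.8, -1.0, 0.3]
width: 94.2
grip_force: 0.0
```

```bash
python3 -m handwheel '{"dp":[[20,40,0],[40,82,0],[60,125,-10],[80,166,-30],[100,208,-50],[120,250,-70],[134,279,-85],[134,279,-105],[134,279,-125],[134,279,-145],[134,279,-165],[134,279,-174]],"dr":[[0,0,0],[0,0,0],[0,0,0],[0,0,0],[0,0,0],[0,0,0],[0,0,0],[0,0,0],[0,0,0],[0,0,0],[0,0,0],[0,0,0]],"gripper":[1,1,1,1,1,1,1,1,1,1,1,1]}'
python3 -m handwheel '{"dp":[[0,0,0],[0,0,0],[0,0,0],[0,0,0],[0,0,0],[0,0,0],[0,0,0],[0,0,0],[0,0,0],[0,0,0]],"dr":[[0,0,0],[0,0,0],[0,0,0],[0,0,0],[0,0,0],[0,0,0],[0,0,0],[0,0,0],[0,0,0],[0,0,0]],"gripper":[0.4,0.4,0.4,0.4,0.4,0.4,0.4,0.4,0.4,0.4]}'
```

```text
time: 3.9
position: [553.9, 237.7, 29.2]
tcp_rot: [[0.788, 0.615, -0.004], [0.615, -0.788, -0.001], [-0.003, -0.001, -1.0]]
force: [-0.7, -0.7, 0.1]
width: 94.0
grip_force: 0.0
time: 4.9
position: [555.8, 238.2, 32.0]
tcp_rot: [[0.788, 0.615, 0.001], [0.615, -0.788, 0.0], [0.001, 0.0, -1.0]]
force: [-2.0, -0.6, 5.3]
width: 49.8
grip_force: 29.9
```

```bash
python3 -m handwheel '{"dp":[[0,0,30],[0,0,60],[-10,-8,70],[-20,-15,70],[-30,-22,70],[-45,-33,70],[-45,-33,70],[-45,-33,70],[-45,-33,70],[-45,-33,70],[-45,-33,70],[-45,-33,70]],"dr":[[0,0,0],[0,0,0],[-4.9,6.3,0],[-9.9,12.6,0],[-14.8,18.9,0],[-19.7,25.2,0],[-24.6,31.5,0],[-29.6,37.8,0],[-34.5,44.1,0],[-39.4,50.4,0],[-44.4,56.7,0],[-49.3,63.0,0]],"gripper":[0.4,0.4,0.4,0.4,0.4,0.4,0.4,0.4,0.4,0.4,0.4,0.4]}'
python3 -m handwheel '{"dp":[[0,0,0],[0,0,0],[0,0,0]],"dr":[[0,0,0],[0,0,0],[0,0,0]],"gripper":[0.4,0.4,0.4]}'; python3 -c "
from h import *
print(np.round(readout.get_state()['joint_pos'],2))"
```

```text
time: 6.1
position: [510.5, 205.4, 100.3]
tcp_rot: [[0.134, 0.616, -0.776], [0.103, -0.787, -0.608], [-0.986, 0.001, -0.169]]
force: [0.2, 0.0, -0.9]
width: 49.7
grip_force: 29.9
time: 6.4
position: [511.5, 205.4, 104.0]
tcp_rot: [[0.143, 0.616, -0.775], [0.109, -0.788, -0.606], [-0.984, 0.003, -0.18]]
force: [-0.7, -0.1, 1.1]
width: 50.0
grip_force: 29.9
[ 0.39  1.27  0.64 -0.5   2.56  1.09]
```

```bash
python3 -m handwheel '{"dp":[[0,0,-20],[0,0,-40],[0,0,-52],[0,0,-58],[0,0,-62],[0,0,-64],[0,0,-66],[0,0,-66],[0,0,-66]],"dr":[[0,0,0],[0,0,0],[0,0,0],[0,0,0],[0,0,0],[0,0,0],[0,0,0],[0,0,0],[0,0,0]],"gripper":[0.4,0.4,0.4,0.4,0.4,0.4,0.4,0.4,0.4]}'; python3 -c "
from h import *
print(np.round(readout.get_state()['joint_pos'],2))"
```

```text
time: 7.3
position: [510.6, 205.1, 35.6]
tcp_rot: [[0.138, 0.616, -0.776], [0.106, -0.788, -0.607], [-0.985, 0.001, -0.174]]
force: [0.4, -0.1, -1.0]
width: 49.9
grip_force: 29.9
[ 0.39  1.38  0.58 -0.47  2.52  1.13]
```

```bash
python3 -m handwheel '{"dp":[[0,0,0],[0,0,0],[0,0,0],[0,0,0],[8,6,2],[20,16,5],[35,28,9],[50,40,15],[65,51,35],[65,51,75],[65,51,100],[65,51,110]],"dr":[[0,0,0],[0,0,0],[0,0,0],[0,0,0],[0,0,0],[0,0,0],[0,0,0],[0,0,0],[4.9,-6.3,0],[9.9,-12.6,0],[14.8,-18.9,0],[19.7,-25.2,0]],"gripper":[1,1,1,1,1,1,1,1,1,1,1,1]}'
python3 -m handwheel '{"dp":[[0,0,0],[0,0,0],[0,0,0],[0,0,0],[0,0,0],[0,0,0],[0,0,0],[0,0,0],[0,0,0]],"dr":[[4.9,-6.3,0],[9.9,-12.6,0],[14.8,-18.9,0],[19.7,-25.2,0],[24.6,-31.5,0],[29.6,-37.8,0],[34.5,-44.1,0],[36.9,-47.3,0],[36.9,-47.3,0]],"gripper":[1,1,1,1,1,1,1,1,1]}'
python3 - <<'E'
from h import *
print(np.round(readout.get_state()['joint_pos'],2))
o=[]
for c in("top","side"):
    im=eyes.get_image(c); 
    r=trace("cup",c)
    for t in r[:2]:
        P=cloud(im,t["pixels"]);T=P[P[:,2]>np.percentile(P[:,2],98)-10]
        print(c,t["conf"],len(P),np.percentile(P,[2,50,98],axis=0).round().tolist(), cv2.minAreaRect(T[:,:2].astype(np.float32)))
    v,u=np.nonzero(r[0]["pixels"]); v,u=int(v.mean()),int(u.mean())
    o.append(cv2.resize(im["image"][max(0,v-50):v+50,max(0,u-50):u+50],(400,400),interpolation=cv2.INTER_CUBIC))
cv2.imwrite("pics/b.png",np.hstack(o)[:,:,::-1])
E
```

```text
time: 8.5
position: [576.9, 257.3, 148.9]
tcp_rot: [[0.536, 0.615, -0.579], [0.415, -0.789, -0.454], [-0.736, 0.003, -0.677]]
force: [0.3, -0.2, 0.9]
width: 94.2
grip_force: 0.0
time: 9.4
position: [571.9, 254.6, 145.0]
tcp_rot: [[0.773, 0.613, 0.162], [0.6, -0.79, 0.126], [0.205, -0.0, -0.979]]
force: [-0.2, -0.5, -0.5]
width: 94.0
grip_force: 0.0
[0.23 0.24 1.65 0.1  1.07 1.1 ]
top 0.73 176 [[488.0, 176.0, 31.0], [516.0, 199.0, 52.0], [546.0, 216.0, 61.0]] ((519.6165161132812, 199.51593017578125), (57.30673599243164, 28.67644500732422), 16.99131202697754)
side 0.73 359 [[490.0, -23.0, 4.0], [579.0, 5.0, 19.0], [624.0, 17.0, 24.0]] ((557.01611328125, 0.6728496551513672), (44.299800872802734, 145.01255798339844), 86.1612319946289)
side 0.66 528 [[479.0, 183.0, 6.0], [509.0, 219.0, 50.0], [546.0, 246.0, 60.0]] ((514.5369262695312, 210.70745849609375), (64.00101470947266, 40.02289581298828), 35.552669525146484)
```

View pics/b.png

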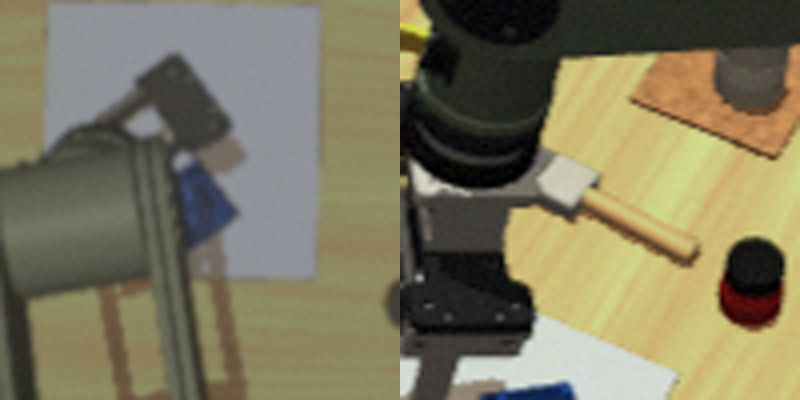

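```bash
python3 -m handwheel '{"dp":[[-25,-20,0],[-50,-40,-20],[-70,-55,-45],[-83,-64,-69],[-83,-64,-69],[-79,-61,-85],[-74,-57,-100],[-70,-54,-115],[-67,-51,-125],[-66,-50,-129],[-66,-50,-129],[-66,-50,-129]],"dr":[[2.5,-3.2,0],[4.9,-6.3,0],[4.9,-6.3,0],[4.9,-6.3,0],[4.9,-6.3,0],[4.9,-6.3,0],[4.9,-6.3,0],[4.9,-6.3,0],[4.9,-6.3,0],[4.9,-6.3,0],[4.9,-6.3,0],[4.9,-6.3,0]],"gripper":[1,1,1,1,1,1,1,1,1,1,1,1]}'
python3 -m handwheel '{"dp":[[0,0,0],[0,0,0],[0,0,0],[0,0,0],[0,0,0],[0,0,0],[0,0,0],[0,0,0]],"dr":[[0,0,0],[0,0,0],[0,0,0],[0,0,0],[0,0,0],[0,0,0],[0,0,0],[0,0,0]],"gripper":[0.4,0.4,0.4,0.4,0.4,0.4,0.4,0.4]}'
```

```text
time: 10.8
position: [510.3, 206.4, 17.1]
tcp_rot: [[0.741, 0.615, 0.271], [0.578, -0.789, 0.209], [0.342, 0.002, -0.94]]
force: [0.2, -0.3, 0.5]
width: 94.1
grip_force: 0.0
time: 11.6
position: [509.5, 206.0, 16.5]
tcp_rot: [[0.741, 0.614, 0.27], [0.578, -0.789, 0.209], [0.341, 0.001, -0.94]]
force: [-0.6, -0.1, 1.1]
width: 49.9
grip_force: 30.0
```

```bash
python3 -m handwheel '{"dp":[[0,0,35],[0,0,60],[0,0,70],[0,0,70],[0,0,70],[0,0,70],[0,0,70],[0,0,70],[0,0,70],[0,0,70],[0,0,70],[0,0,70]],"dr":[[0,0,0],[-5,6.4,0],[-10,12.9,0],[-15.1,19.3,0],[-20.2,25.8,0],[-25.2,32.2,0],[-30.2,38.7,0],[-35.3,45.1,0],[-40.3,51.6,0],[-45.3,58,0],[-50.4,64.5,0],[-55.4,70.9,0]],"gripper":[0.4,0.4,0.4,0.4,0.4,0.4,0.4,0.4,0.4,0.4,0.4,0.4]}'
python3 -m handwheel '{"dp":[[0,0,0],[0,0,-10],[0,0,-20],[0,0,-30]],"dr":[[0,0,0],[0,0,0],[0,0,0],[0,0,0]],"gripper":[0.4,0.4,0.4,0.4]}'
python3 - <<'E'
from h import *
print(np.round(readout.get_state()['joint_pos'],2), readout.get_state()["tcp_rot"], readout.get_state()["position"])
o=[]
for c in("top","side"):
    im=eyes.get_image(c); 
    P=cloud(im,np.ones((400,640),bool)).reshape(-1,3)
    for t in trace("cup",c)[:2]:
        P=cloud(im,t["pixels"]); print(c,t["conf"],len(P),np.percentile(P,[2,50,98],axis=0).round().tolist())
    z=np.array(im["rotation"]).T@(np.array([524,217,60])-im["position"]); uv=cv2.projectPoints(z[None],np.zeros(3),np.zeros(3),np.array(im["K"],float),np.array(im["distortion"],float))[0].ravel().astype(int)
    u,v=uv; o.append(cv2.resize(im["image"][max(0,v-40):v+40,max(0,u-40):u+40],(400,400),interpolation=cv2.INTER_CUBIC))
cv2.imwrite("pics/c.png",np.hstack(o)[:,:,::-1])
E
```

```text
time: 12.8
position: [509.9, 206.7, 85.9]
tcp_rot: [[0.267, 0.617, -0.74], [0.207, -0.787, -0.581], [-0.941, 0.002, -0.338]]
force: [0.9, 0.2, -0.3]
width: 50.0
grip_force: 30.0
time: 13.2
position: [511.1, 206.5, 59.3]
tcp_rot: [[0.277, 0.616, -0.737], [0.213, -0.787, -0.579], [-0.937, 0.003, -0.349]]
force: [0.6, 0.6, -0.6]
width: 49.8
grip_force: 30.0
[ 0.39  1.21  0.72 -0.38  2.37  1.2 ] [[ 0.27695035  0.61641008 -0.73711405]
 [ 0.21264671 -0.78741756 -0.57858013]
 [-0.93705917  0.00349309 -0.34915314]] [511.08204153 206.51490637  59.34879003]
top 0.48 221 [[499.0, 188.0, 5.0], [522.0, 217.0, 30.0], [546.0, 238.0, 85.0]]
side 0.86 357 [[495.0, 191.0, 23.0], [525.0, 204.0, 59.0], [547.0, 242.0, 82.0]]
side 0.65 556 [[552.0, -521.0, 3.0], [606.0, -489.0, 32.0], [651.0, -414.0, 53.0]]
```

View pics/c.png

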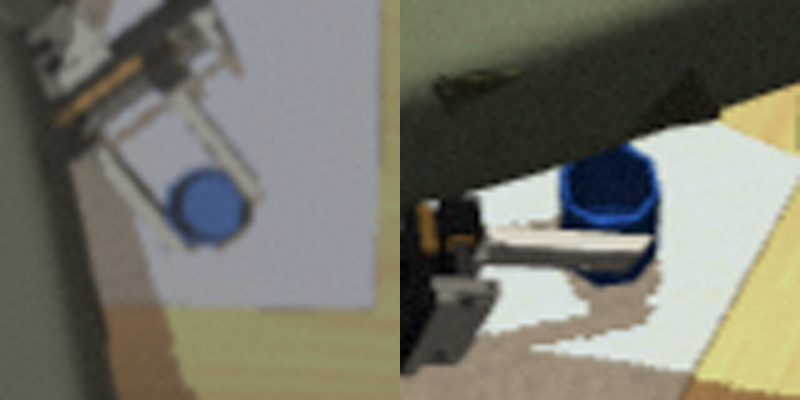

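```bash
python3 -m handwheel '{"dp":[[0,0,-7],[0,0,-12],[0,0,-14],[0,0,-15],[0,0,-15],[0,0,-15]],"dr":[[0,0,0],[0,0,0],[0,0,0],[0,0,0],[0,0,0],[0,0,0]],"gripper":[0.4,0.4,0.4,0.4,0.4,0.4]}'
python3 - <<'E'
from h import *
im=eyes.get_image("side")
for t in trace("cup","side")[:2]:
        P=cloud(im,t["pixels"]); print(t["conf"],len(P),np.percentile(P,[2,50,95,98],axis=0).round().tolist())
E
```

```text
time: 14.0
position: [509.3, 206.1, 43.4]
tcp_rot: [[0.268, 0.616, -0.741], [0.207, -0.788, -0.58], [-0.941, 0.002, -0.339]]
force: [0.6, -0.4, 5.0]
width: 49.9
grip_force: 30.0
0.78 367 [[494.0, 191.0, 9.0], [523.0, 205.0, 44.0], [544.0, 241.0, 67.0], [545.0, 242.0, 68.0]]
```

```bash
python3 -m handwheel '{"dp":[[0,0,1],[0,0,1],[0,0,1],[0,0,1],[8,6,4],[22,17,10],[37,29,17],[52,41,24],[66,52,31],[66,52,60],[66,52,100],[66,52,130]],"dr":[[0,0,0],[0,0,0],[0,0,0],[0,0,0],[0,0,0],[0,0,0],[0,0,0],[0,0,0],[0,0,0],[4.9,-6.3,0],[9.9,-12.6,0],[14.8,-18.9,0]],"gripper":[0.75,0.75,0.75,0.75,0.75,0.75,0.75,0.75,0.75,1,1,1]}'
python3 -m handwheel '{"dp":[[0,0,20],[0,0,20],[0,0,20],[0,-20,20],[0,-50,20],[0,-90,20],[0,-130,20],[0,-170,20],[0,-170,20]],"dr":[[4.9,-6.3,0],[9.9,-12.6,0],[14.8,-18.9,0],[19.7,-25.2,0],[24.6,-31.5,0],[28.3,-36.2,0],[28.3,-36.2,0],[28.3,-36.2,0],[28.3,-36.2,0]],"gripper":[1,1,1,1,1,1,1,1,1]}'
python3 - <<'E'
from h import *
print(np.round(readout.get_state()['joint_pos'],2))
o=[]
for c in("top","side"):
    im=eyes.get_image(c)
    for q in("cup","jar_yellow","jar_blue"):
      for t in trace(q,c)[:2]:
        P=cloud(im,t["pixels"])
        if len(P)<10: continue
        zt=np.percentile(P[:,2],97); T=P[P[:,2]>zt-8]; (x,y),r=cv2.minEnclosingCircle(T[:,:2].astype(np.float32))
        print(q,c,round(t["conf"],2),len(P),"zt",zt.round(1),"c",round(x,1),round(y,1),"r",round(r,1), np.percentile(P,[2,98],axis=0).mean(0).round(1))
    o.append(cv2.resize(im["image"],(400,250)))
cv2.imwrite("pics/d.png",np.hstack(o)[:,:,::-1])
E
```

```text
time: 15.3
position: [574.0, 257.8, 163.4]
tcp_rot: [[0.541, 0.616, -0.572], [0.425, -0.788, -0.446], [-0.725, -0.002, -0.688]]
force: [1.6, 0.9, 2.9]
width: 90.5
grip_force: 0.0
time: 16.2
position: [575.1, 83.5, 191.8]
tcp_rot: [[0.792, 0.611, 0.0], [0.611, -0.792, -0.004], [-0.002, 0.003, -1.0]]
force: [-0.3, 0.6, 0.3]
width: 93.8
grip_force: 0.0
[-0.    0.23  1.54 -0.    1.37  0.91]
jar_yellow top 0.73 283 zt 94.7 c 529.8 -312.1 r 28.8 [ 528.1 -310.5   56.6]
jar_blue top 0.82 288 zt 95.3 c 521.4 -179.3 r 28.2 [ 523.3 -179.4   50.8]
cup side 0.77 551 zt 67.6 c 520.5 216.5 r 28.5 [519.6 216.3  37. ]
jar_yellow side 0.72 496 zt 93.8 c 520.5 -272.3 r 69.7 [ 533.7 -318.8   50.3]
jar_blue side 0.82 533 zt 93.9 c 519.5 -176.9 r 30.5 [ 519.5 -176.3   50.4]
```

View pics/d.png

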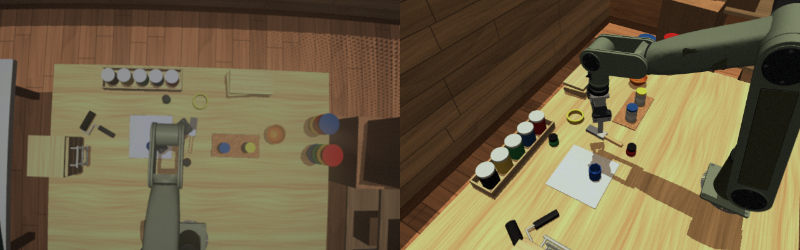

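```bash
python3 -m handwheel '{"dp":[[-5,-40,0],[-10,-80,0],[-15,-120,0],[-20,-160,0],[-25,-200,0],[-30,-240,0],[-35,-280,0],[-40,-320,0],[-45,-360,0],[-49,-398,0],[-49,-398,-30],[-49,-398,-50]],"dr":[[0,0,6],[0,0,12],[0,0,18],[0,0,24],[0,0,30],[0,0,36],[0,0,42],[0,0,48],[0,0,52],[0,0,52],[0,0,52],[0,0,52]],"gripper":[1,1,1,1,1,1,1,1,1,1,1,1]}'
python3 - <<'E'
from h import *
for c in("top","side"):
    im=eyes.get_image(c)
    for q in("jar_yellow","jar_blue"):
      for t in trace(q,c)[:1]:
        P=cloud(im,t["pixels"])
        if len(P)<10: continue
        zt=np.percentile(P[:,2],95); T=P[(P[:,2]>zt-8)&(P[:,2]<zt+6)]
        print(q,c,round(t["conf"],2),len(P),"zt",zt.round(1), np.percentile(T,[3,97],axis=0).round().tolist())
E
```

```text
time: 17.8
position: [526.5, -310.8, 140.3]
tcp_rot: [[0.002, 1.0, 0.001], [1.0, -0.002, -0.001], [-0.001, 0.001, -1.0]]
force: [0.0, 0.4, -0.4]
width: 94.0
grip_force: 0.0
jar_yellow top 0.62 165 zt 93.7 [[508.0, -317.0, 86.0], [549.0, -287.0, 95.0]]
jar_blue top 0.73 290 zt 94.1 [[497.0, -204.0, 87.0], [546.0, -156.0, 95.0]]
jar_yellow side 0.61 464 zt 93.0 [[500.0, -339.0, 85.0], [549.0, -285.0, 95.0]]
jar_blue side 0.91 541 zt 93.2 [[495.0, -201.0, 87.0], [545.0, -149.0, 94.0]]
```

```bash
python3 -m handwheel '{"dp":[[-2,0,-25],[-2,0,-50],[-2,0,-75],[-2,0,-95],[-2,0,-108],[-2,0,-108],[-2,0,-108],[-2,0,-108],[-2,0,-108],[-2,0,-108],[-2,0,-108],[-2,0,-108]],"dr":[[0,0,0],[0,0,0],[0,0,0],[0,0,0],[0,0,0],[0,0,0],[0,0,0],[0,0,0],[0,0,0],[0,0,0],[0,0,0],[0,0,0]],"gripper":[1,1,1,1,1,1,0.5,0.5,0.5,0.5,0.5,0.5]}'
python3 -m handwheel '{"dp":[[0,0,5],[0,0,15],[0,0,27],[0,0,40],[0,0,45],[0,0,45],[0,0,45],[0,0,45],[0,0,45],[0,0,45],[0,0,45],[0,0,45]],"dr":[[0,0,0],[0,0,0],[0,0,0],[0,0,0],[0,0,0],[0,0,0],[0,0,0],[0,0,0],[0,0,0],[0,0,0],[0,0,0],[0,0,0]],"gripper":[0.5,0.5,0.5,0.5,0.5,0.5,0.5,0.5,0.5,0.5,0.5,0.5]}'
python3 -m handwheel '{"dp":[[0,0,0],[0,0,0],[0,0,0]],"dr":[[0,0,0],[0,0,0],[0,0,0]],"gripper":[0.5,0.5,0.5]}'
```

```text
time: 19.3
position: [525.6, -310.3, 34.3]
tcp_rot: [[0.001, 1.0, 0.004], [1.0, -0.001, -0.002], [-0.002, 0.004, -1.0]]
force: [3.1, 0.5, 2.5]
width: 56.7
grip_force: 30.0
time: 20.5
position: [524.4, -309.9, 78.3]
tcp_rot: [[0.001, 1.0, 0.001], [1.0, -0.001, -0.001], [-0.001, 0.001, -1.0]]
force: [0.0, 0.6, -3.7]
width: 56.8
grip_force: 30.0
time: 20.8
position: [524.5, -309.9, 78.5]
tcp_rot: [[0.001, 1.0, 0.001], [1.0, -0.001, -0.001], [-0.001, 0.001, -1.0]]
force: [0.1, -0.9, -4.2]
width: 56.9
grip_force: 30.0
```

Run:
```python
from h import *
o=[];f=[]
for c in("top","side"):
    im=eyes.get_image(c)
    for t in trace("jar_yellow",c)[:1]:
        P=cloud(im,t["pixels"]); print(c,t["conf"],np.percentile(P,[3,97],axis=0).round().tolist())
    s=readout.get_state(); f.append(s["force"]); print(s["torque"])
    z=np.array(im["rotation"]).T@(np.array([525,-310,90])-im["position"]); u,v=cv2.projectPoints(z[None],np.zeros(3),np.zeros(3),np.array(im["K"],float),np.array(im["distortion"],float))[0].ravel().astype(int)
    v=max(v,40);o.append(cv2.resize(im["image"][v-40:v+40,u-40:u+40],(400,400),interpolation=cv2.INTER_CUBIC))
cv2.imwrite("pics/e.png",np.hstack(o)[:,:,::-1])
for _ in range(6): eyes.get_image("top"); f.append(readout.get_state()["force"])
print(np.mean(f,0),np.std(f,0))
```

```text
top 0.64 [[505.0, -299.0, 51.0], [549.0, -283.0, 173.0]]
[ 0.03238961 -0.01968317  0.03689576]
side 0.67 [[497.0, -336.0, 53.0], [548.0, -282.0, 138.0]]
[-0.03566861 -0.09949918  0.00613518]
[-0.04836297  0.1343285  -3.739333  ] [0.66095368 0.68595847 0.44551059]
```

View pics/e.png

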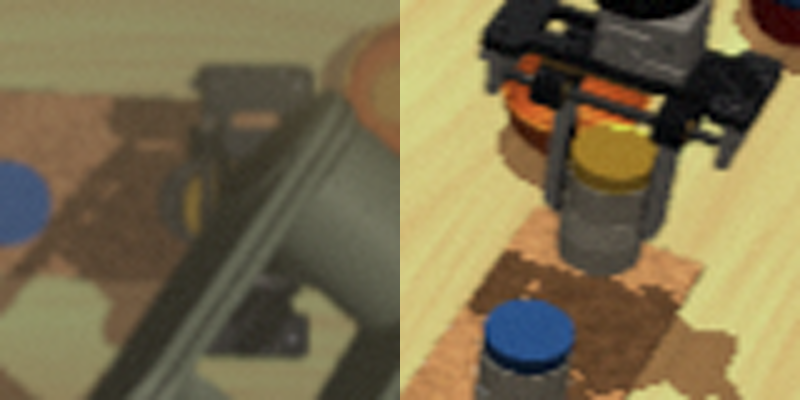

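```bash
python3 -m handwheel '{"dp":[[0,0,-15],[0,0,-30],[0,0,-38],[0,0,-42],[0,0,-44],[0,0,-45],[0,0,-45],[0,0,-45],[0,0,-45],[0,0,-45],[0,0,-45],[0,0,-45]],"dr":[[0,0,0],[0,0,0],[0,0,0],[0,0,0],[0,0,0],[0,0,0],[0,0,0],[0,0,0],[0,0,0],[0,0,0],[0,0,0],[0,0,0]],"gripper":[0.5,0.5,0.5,0.5,0.5,0.5,0.5,1,1,1,1,1]}'
python3 -m handwheel '{"dp":[[0,0,20],[0,0,50],[0,0,85],[0,0,105],[0,40,105],[-2,85,105],[-3,125,105],[-4,132,105],[-4,132,80],[-4,132,50],[-4,132,20],[-4,132,0]],"dr":[[0,0,0],[0,0,0],[0,0,0],[0,0,0],[0,0,0],[0,0,0],[0,0,0],[0,0,0],[0,0,0],[0,0,0],[0,0,0],[0,0,0]],"gripper":[1,1,1,1,1,1,1,1,1,1,1,1]}'
```

```text
time: 22.5
position: [524.6, -310.1, 33.5]
tcp_rot: [[0.001, 1.0, 0.002], [1.0, -0.001, -0.001], [-0.001, 0.002, -1.0]]
force: [0.3, 1.2, -0.7]
width: 92.6
grip_force: 0.0
time: 23.7
position: [519.5, -178.1, 31.4]
tcp_rot: [[0.001, 1.0, -0.001], [1.0, -0.001, -0.001], [-0.001, -0.001, -1.0]]
force: [-0.7, -0.0, -0.5]
width: 93.9
grip_force: 0.0
```

```bash
python3 -m handwheel '{"dp":[[0,0,0],[0,0,0],[0,0,0],[0,0,0],[0,0,0],[0,0,0],[0,0,0],[0,0,0]],"dr":[[0,0,0],[0,0,0],[0,0,0],[0,0,0],[0,0,0],[0,0,0],[0,0,0],[0,0,0]],"gripper":[1,0.5,0.5,0.5,0.5,0.5,0.5,0.5]}'
python3 -m handwheel '{"dp":[[0,0,5],[0,0,15],[0,0,27],[0,0,40],[0,0,45],[0,0,45],[0,0,45],[0,0,45],[0,0,45],[0,0,45],[0,0,45],[0,0,45]],"dr":[[0,0,0],[0,0,0],[0,0,0],[0,0,0],[0,0,0],[0,0,0],[0,0,0],[0,0,0],[0,0,0],[0,0,0],[0,0,0],[0,0,0]],"gripper":[0.5,0.5,0.5,0.5,0.5,0.5,0.5,0.5,0.5,0.5,0.5,0.5]}'
python3 - <<'E'
from h import *
f=[]
im=eyes.get_image("side")
for q in("jar_yellow","jar_blue","cup"):
    for t in trace(q,"side")[:1]:
        P=cloud(im,t["pixels"]); print(q,t["conf"],np.percentile(P,[3,97],axis=0).round().tolist())
for _ in range(8): f.append(readout.get_state()["force"]); eyes.get_image("top")
print(np.mean(f,0),np.std(f,0))
E
```

```text
time: 24.5
position: [521.2, -178.2, 34.3]
tcp_rot: [[0.001, 1.0, 0.003], [1.0, -0.001, -0.002], [-0.002, 0.003, -1.0]]
force: [0.1, -0.1, 4.1]
width: 57.2
grip_force: 29.8
time: 25.7
position: [520.4, -177.9, 78.3]
tcp_rot: [[0.001, 1.0, 0.001], [1.0, -0.001, -0.001], [-0.001, 0.001, -1.0]]
force: [0.7, 0.1, -2.2]
width: 56.9
grip_force: 29.8
jar_blue 0.71 [[491.0, -195.0, 55.0], [541.0, -147.0, 138.0]]
cup 0.76 [[494.0, 190.0, 8.0], [544.0, 242.0, 68.0]]
[ 0.03754404 -0.40720521 -1.70299369] [0.48991157 0.29632051 0.47964481]
```

```bash
python3 -m handwheel '{"dp":[[0,0,-15],[0,0,-30],[0,0,-38],[0,0,-42],[0,0,-44],[0,0,-45],[0,0,-45],[0,0,-45],[0,0,-45],[0,0,-45],[0,0,-45],[0,0,-45]],"dr":[[0,0,0],[0,0,0],[0,0,0],[0,0,0],[0,0,0],[0,0,0],[0,0,0],[0,0,0],[0,0,0],[0,0,0],[0,0,0],[0,0,0]],"gripper":[0.5,0.5,0.5,0.5,0.5,0.5,0.5,1,1,1,1,1]}'
python3 -m handwheel '{"dp":[[0,0,20],[0,0,50],[0,0,85],[0,0,105],[0,-40,105],[2,-85,105],[3,-125,105],[4,-132,105],[4,-132,105]],"dr":[[0,0,0],[0,0,0],[0,0,0],[0,0,0],[0,0,0],[0,0,0],[0,0,0],[0,0,0],[0,0,0]],"gripper":[1,1,1,1,1,1,1,1,1]}'
python3 - <<'E'
from h import *
for c in("side","top"):
  im=eyes.get_image(c)
  for q in("jar_yellow","jar_blue","cup"):
    for t in trace(q,c)[:1]:
        P=cloud(im,t["pixels"]); print(q,c,t["conf"],np.percentile(P,[3,97],axis=0).round().tolist())
E
```

```text
time: 27.5
position: [520.5, -178.0, 33.3]
tcp_rot: [[0.001, 1.0, 0.001], [1.0, -0.001, -0.001], [-0.001, 0.001, -1.0]]
force: [-0.6, 0.6, -0.4]
width: 92.6
grip_force: 0.0
time: 28.4
position: [524.2, -311.0, 138.1]
tcp_rot: [[0.003, 1.0, 0.001], [1.0, -0.003, -0.0], [-0.0, 0.001, -1.0]]
force: [-0.6, 1.4, -0.5]
width: 94.0
grip_force: 0.0
jar_yellow side 0.94 [[495.0, -334.0, 9.0], [545.0, -283.0, 94.0]]
jar_blue side 0.87 [[491.0, -195.0, 10.0], [539.0, -147.0, 94.0]]
jar_yellow top 0.65 [[500.0, -317.0, 14.0], [550.0, -284.0, 94.0]]
jar_blue top 0.84 [[494.0, -201.0, 32.0], [545.0, -151.0, 95.0]]
cup top 0.57 [[500.0, 188.0, 4.0], [543.0, 236.0, 68.0]]
```

```bash
python3 -m handwheel '{"dp":[[0,0,-30],[0,0,-60],[0,0,-85],[0,0,-100],[0,0,-105],[0,0,-105],[0,0,-105],[0,0,-105],[0,0,-105],[0,0,-105],[0,0,-105],[0,0,-105]],"dr":[[0,0,0],[0,0,0],[0,0,0],[0,0,0],[0,0,0],[0,0,0],[0,0,0],[0,0,0],[0,0,0],[0,0,0],[0,0,0],[0,0,0]],"gripper":[1,1,1,1,1,1,0.5,0.5,0.5,0.5,0.5,0.5]}'
python3 -m handwheel '{"dp":[[0,0,5],[0,0,15],[0,0,35],[0,0,60],[0,0,85],[0,0,110],[0,0,130],[0,0,145],[0,0,150],[0,0,150],[0,0,150],[0,0,150]],"dr":[[0,0,0],[0,0,0],[0,0,0],[0,0,0],[0,0,0],[0,0,0],[0,0,0],[0,0,0],[0,0,0],[0,0,0],[0,0,0],[0,0,0]],"gripper":[0.5,0.5,0.5,0.5,0.5,0.5,0.5,0.5,0.5,0.5,0.5,0.5]}'
```

```text
time: 30.0
position: [524.7, -310.1, 33.9]
tcp_rot: [[0.001, 1.0, 0.002], [1.0, -0.001, -0.001], [-0.001, 0.002, -1.0]]
force: [1.2, -0.2, 1.5]
width: 56.6
grip_force: 30.0
time: 31.2
position: [523.6, -309.2, 181.7]
tcp_rot: [[0.001, 1.0, -0.001], [1.0, -0.001, 0.001], [0.001, -0.001, -1.0]]
force: [-0.7, -0.8, -4.1]
width: 56.8
grip_force: 30.0
```

```bash
python3 -m handwheel '{"dp":[[0,15,0],[0,40,0],[0,70,0],[0,100,0],[-1,130,0],[-1,160,0],[-1,190,0],[-2,220,0],[-2,250,0],[-2,280,0],[-2,305,0],[-2,325,0]],"dr":[[0,0,0],[0,0,0],[0,0,0],[0,0,0],[0,0,0],[0,0,0],[0,0,0],[0,0,0],[0,0,0],[0,0,0],[0,0,0],[0,0,0]],"gripper":[0.5,0.5,0.5,0.5,0.5,0.5,0.5,0.5,0.5,0.5,0.5,0.5]}'
python3 -m handwheel '{"dp":[[0,20,0],[0,50,0],[0,80,0],[0,110,0],[-1,140,0],[-1,165,0],[-1,185,-5],[-2,195,-15],[-2,200,-25],[-2,200,-35],[-2,200,-40],[-2,200,-40]],"dr":[[0,0,0],[0,0,0],[0,0,0],[0,0,0],[0,0,0],[0,0,0],[0,0,0],[0,0,0],[0,0,0],[0,0,0],[0,0,0],[0,0,0]],"gripper":[0.5,0.5,0.5,0.5,0.5,0.5,0.5,0.5,0.5,0.5,0.5,0.5]}'
python3 -m handwheel '{"dp":[[0,0,0],[0,0,0],[0,0,0],[0,0,0],[0,0,0]],"dr":[[0,0,0],[0,0,0],[0,0,0],[0,0,0],[0,0,0]],"gripper":[0.5,0.5,0.5,0.5,0.5]}'
python3 - <<'E'
from h import *
o=[]
for c in("top","side"):
  im=eyes.get_image(c)
  for q in("jar_yellow","jar_blue","cup"):
    for t in trace(q,c)[:1]:
        P=cloud(im,t["pixels"]); print(q,c,t["conf"],np.percentile(P,[3,97],axis=0).round().tolist())
  o.append(im["image"])
z=np.array(im["rotation"]).T@(np.array([520,216,90])-im["position"]); u,v=cv2.projectPoints(z[None],np.zeros(3),np.zeros(3),np.array(im["K"],float),np.array(im["distortion"],float))[0].ravel().astype(int)
cv2.imwrite("pics/f.png",np.hstack([cv2.resize(im["image"],(400,250)),cv2.resize(im["image"][v-50:v+50,u-80:u+80],(400,250))])[:,:,::-1])
E
```

```text
time: 32.4
position: [521.3, 17.7, 182.9]
tcp_rot: [[-0.001, 1.0, -0.0], [1.0, 0.001, -0.0], [-0.0, -0.0, -1.0]]
force: [0.1, 0.1, -2.9]
width: 56.5
grip_force: 30.0
time: 33.6
position: [519.5, 213.9, 141.8]
tcp_rot: [[0.002, 1.0, -0.002], [1.0, -0.002, -0.002], [-0.002, -0.002, -1.0]]
force: [0.2, 0.1, -3.3]
width: 56.5
grip_force: 30.0
time: 34.1
position: [520.7, 215.1, 143.7]
tcp_rot: [[0.001, 1.0, 0.002], [1.0, -0.001, -0.001], [-0.001, 0.002, -1.0]]
force: [-0.2, -0.2, -4.1]
width: 56.6
grip_force: 30.0
jar_yellow top 0.62 [[507.0, 181.0, 128.0], [543.0, 194.0, 204.0]]
jar_blue top 0.82 [[495.0, -212.0, 7.0], [546.0, -151.0, 95.0]]
cup top 0.57 [[733.0, -90.0, 5.0], [816.0, -8.0, 29.0]]
jar_yellow side 0.92 [[492.0, 194.0, 122.0], [540.0, 242.0, 203.0]]
jar_blue side 0.53 [[490.0, -175.0, 7.0], [538.0, -146.0, 71.0]]
cup side 0.57 [[494.0, 192.0, 9.0], [544.0, 242.0, 67.0]]
```

View pics/f.png

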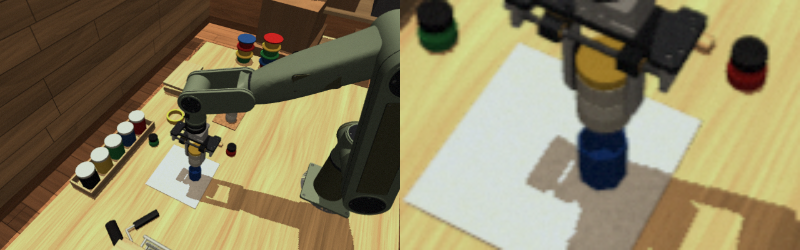

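The picture shows the yellow-lidded jar held upright about 5 cm over the cup. Both sit at about x 518, y 217, with the jar's underside at about z 118 and the rim at z 66. The top camera places the blue-lidded jar standing on the mat.

```bash
python3 -c "
from h import *
print(job.finish_job())"
```

```text
the job is handed in; nothing more can be done
None
```

I handed the job in with the yellow-lidded jar, the heavier at about 3.7 N against 1.7 N for the blue, held upright about 5 cm above the mouth-up cup, and the blue-lidded jar standing released on the mat; the hand-in returned no verdict.

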